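# Shut the dispenser gate at its click stop and stand the hopper in place

## Task

Slide the gate plate of the dispensing stand to the left by its upright tab until it clicks into its next stop (not the stop beyond), so that the chute is shut. Then take the hopper funnel from its leaning rest, stand it upright in the tapered socket on the stand's deck, fully home, and let go. Leave the dish under the chute and the steel cup where they are.

Things in the scene. Friction and masses are not known exactly. Their poses are not given: they have to be found in the camera images.
- stand: Fixed dispensing stand, grey and aluminium. Origin on the bench under the chute's centre; x away from the robot, y left along the gate's travel, z up (all 'stand' mm below). Aluminium bed y -205 to 105, top z 50; keeper strip along its front x -30 to -22, z 58 to 63. Grey deck above: x -42 to 40, y -85 to 90, z 122 to 130, hanging forward from a back panel at x 34 to 40.
- deck_rim (a point): Middle of the top of the rim on the deck's front edge, stand x -42, y 2.5, z 157; rim 175 long, 4 thick, its foot at z 122. It stands in the way of a vertical tool's body at the gate's tab: lean the tool 30 to 35 degrees from vertical, fingers pointing down and away from the robot. The other rims reach z 144.
- gate_grip (a point): Grip point on the gate's upright steel tab: 12 mm in x, 14 in y, stand z 50 to 88, the point at x -56, z 76. A flat arm (12 wide, z 50 to 56) joins it to the 6 mm gate plate. The gate slides only along stand y with 1 to 4 N; +y (left) shuts the chute. It starts between stops, the point at y -35 to -20. Next stop: y -10 to +26, at least 10 on from the start; the one after is 45 farther.
- index_pin (a joint): Sprung pin hidden in the bed under the gate, set at a different place on each stand. About 0 m (-0.001 to 0.0005) when dropped in a notch of the gate's underside (the click), about 0.002 when riding on the plate between notches. At a notch the gate first pulls itself in with some 6 N, then resists going on with 6 to 12 N; let go within 3 mm of the notch's middle it draws itself home.
- hopper: Loose aluminium hopper funnel, 0.08 to 0.17 kg, 100 mm long. Origin at the centre of its small lower end, z along its axis to the open mouth. Outside diameter 18 at z 0 growing evenly to 34 at z 40 (the taper), then to 46 at z 52, cylinder of 46 up to z 100, with a thin bead of 49 at z 96 to 100. Starts in the rest, leaning 32 degrees.
- rest: Fixed grey rest for the hopper: base plate 100 x 84 x 8 mm and a short tapered tube, 30 mm long, leaning 32 degrees from vertical toward the rest's -x (toward the robot). Origin on the bench; the tube's lower end is at x 0, y 0, z 40 mm. Draw the hopper out along its own axis, 35 mm or more.
- socket_mouth (a point): Centre of the mouth of the tapered socket on the deck, stand x 0, y 0, z 156. Aluminium collar, bore 33 mm at the mouth narrowing to 19 mm at 34 mm depth, matching the hopper's taper. When home the hopper's lower end is 30 to 36 mm below this point.
- dish: Loose white ceramic dish, 70 mm in diameter, 19 mm high, standing on the bench under the chute. Origin at the centre of its underside.
- cup: Loose steel cup, 70 mm in diameter, 85 mm high, standing on the bench to the left of the stand. Origin at the centre of its underside.

How it is judged (in metres and radians):
On the way, in this order (a step that is already met when the one before it is completed fails the run):
1. the gate stands clicked in its next stop (value of joint index_pin below 0.001 m and y of gate_grip in the frame of stand between -0.016 and 0.0305 m), for 0.2 s.
2. the hopper stands home in the socket (horizontal distance between hopper and socket_mouth below 0.004 m and z of hopper in the frame of socket_mouth below -0.029 m and angle between hopper's own z axis and vertical below 0.08 rad), for 0.2 s.
At the end, for the whole second after the job is handed in: Index pin within 1 mm of fully dropped, gate grip point at stand y -16 to +30.5 mm (next stop, not the one beyond). Hopper in the socket: lower end at least 29 mm below the mouth, within 4 mm of its centre, within 0.08 rad of upright, released, at rest (all of step 1 and all of step 2 and linear speed of hopper below 0.02 m/s); the robot touches nothing.
It fails at once if the dish under the chute is shifted more than 20 mm (distance of dish from where it was at the start of the episode above 0.02 m).
It fails at once if the steel cup is shifted more than 20 mm (distance of cup from where it was at the start of the episode above 0.02 m).
It also fails if it takes over 58 s, if anything falls off the work surface, if the arm or the gripper's body presses on something with over 40 N, if the wrist force passes 120 N, or if a joint passes its speed limit or range.

## Robot

A 6-joint arm with a two-finger parallel gripper is mounted at the origin on a cart in front of the work surface, level with it; the furniture and walls round the work are solid. World frame = base frame: x ahead of the robot, y to its left, z up, the work surface at z = 0. Lengths are in mm, angles in rad, forces in N, time in s.
With the tool pointing down it reaches from about 350 to 775 mm from the base axis. Payload 7.3 kg.
Tool frame: the origin (TCP) lies on the front face of the gripper's body, between the roots of the fingers; the fingertips stand 66 mm ahead of it and the grasp point (between the pads) lies 47 mm ahead of it (ctrl.grasp_offset is the distance from the TCP to the grasp point, in mm); z points along the fingers, x is the direction in which the jaws open and shut, and the axes are right-handed (so a half turn about z gives the same grasp; the last joint's range is limited). The gripper opens to 92 mm and grips with 3 to 60 N. Pads are 19 mm wide; open, the fingers measure 130 mm over their backs; the gripper's body (75 mm by 190 mm) begins 47 mm behind the grasp point.
Start: joints at [-1.357, 0.342, 1.524, -0, 1.275, -0.146], TCP at [184.868, -491.388, 292.241] pointing down, gripper open.
Joint ranges: [-2.53, 2.53], [-0.77, 2.02], [0.04, 2.7], [-1, 4.14], [0.28, 2.66], [-3.11, 3.11]. Speed limits (rad/s): [2.57, 2.57, 3.14, 3.14, 3.14, 3.14].

## Interface

Orientations are given as a rotation vector (axis times angle).
In Python, from station import ctrl, eyes gives the robot as it stands.
- The arm moves only by the tool send_rows, never from a script. Its argument "commands" is a list of rows, each a list of 7 numbers: the closure, from 0 (fully open) to 1 (shut), then the shift along the world's x, y, z in mm, then the turn, a rotation vector about the world's x, y, z in rad. A call has 1 to 12 rows; each row is the pose to reach, as a shift and turn from the pose commanded when the call began; what a row does not reach only later rows make up. A row lasts 1/8 s, in which the tool goes at most 62.5 mm and 10.7 degrees, less where a joint would pass 70% of its speed; a pose out of reach is approached as far as the arm can. A call with a gripper value outside its range is refused whole. The fingers move at their own pace and stop on an object; "force" is the grip in N (left out, the last holds). Time passes only in rows, so rows that repeat a pose let the fingers close. It gives the time, the measured TCP pose, the force and the opening at its end, in the units of the state.
- ctrl.state(): the state, without advancing time (a new reading comes with each control period).
- eyes.grab_frame(name): name is "scene" or "top" or "wrist"; returns a dict with "pixels" (480x640x3 uint8, red, green, blue), "fovy" (degrees; the focal length in pixels is half the picture's height over the tangent of half this angle, whatever the lens; pixels are square), "cx", "cy" (the principal point, pixels), "position" and "rotation" of the camera in the world. Camera axes: x right, y up, looking along -z (the intrinsics and any distortion apply to the point x, -y, -z); pixel columns grow to the right and rows downward; lengths in mm; the calibration is good to about 2 mm. A picture is of the moment at which its call begins. There is no depth.
- ctrl.job_done(): hands the job in, once; it reports no verdict.
The state is a dict: "t": time; "joint_pos": joint angles; "joint_velocities": joint speeds; "joint_efforts": joint torques, N m; "ee_pos": TCP position; "ee_rot": TCP orientation; "contact_force": force on the tool from outside, world axes, zero at the start; "torque": the same for the moment, N m; "finger_gap": opening from 0.0 (shut) to 1.0 (fully open).
Only numpy, scipy, OpenCV 4.12 (cv2) and the standard library are available. Lean on these libraries where they do the work, as an engineer would, in place of code of your own. Each camera call takes 0.05 s, during which the arm holds its last target. There are 200 camera calls.

## Working session

There is one attempt and no reset: what is moved stays moved. The work goes in short steps, Python scripts to look and compute and a tool call to move; the robot and the scene stay as the last step left them, time stands still between calls to the robot, and variables do not carry over. Pictures are saved under pics/ and viewed, about 8 in all and at most 12, crops included, and the job is handed in when it is done.

Besides the shell and the picture viewer there is one more tool, called after "Emit:" as name(argument=value, ...) on one line, values as JSON. send_rows: Moves the arm, as the interface text tells. Its arguments: {"type":"object","properties":{"commands":{"type":"array","items":{"type":"array","items":{"type":"number"}}},"force":{"type":"number"}},"required":["commands"]}

```bash
ls; mkdir -p pics; cat > h.py <<'E'
import numpy as np, cv2
from scipy.spatial.transform import Rotation as R
from station import ctrl, eyes
def grab(n,save=None):
    f=eyes.grab_frame(n)
    if save: cv2.imwrite('pics/'+save,f['pixels'][:,:,::-1])
    return f
def foc(f): return f['pixels'].shape[0]/2/np.tan(np.radians(f['fovy'])/2)
def rot(f):
    r=np.array(f['rotation'],float)
    return r if r.shape==(3,3) else R.from_rotvec(r).as_matrix() if r.size==3 else r.reshape(3,3)
def ray(f,u,v):
    F=foc(f); d=np.array([(u-f['cx'])/F,-(v-f['cy'])/F,-1.])
    d=rot(f)@d; return np.array(f['position'],float),d/np.linalg.norm(d)
def onz(f,u,v,z):
    p,d=ray(f,u,v); return p+d*(z-p[2])/d[2]
def tri(obs):
    A=np.zeros((3,3));b=np.zeros(3);P=[]
    for f,u,v in obs:
        p,d=ray(f,u,v);M=np.eye(3)-np.outer(d,d);A+=M;b+=M@p;P.append(M)
    x=np.linalg.solve(A,b)
    return x,[np.linalg.norm(M@(x-np.array(f['position']))) for M,(f,u,v) in zip(P,obs)]
def proj(f,X):
    q=rot(f).T@(np.array(X,float)-np.array(f['position'])); F=foc(f)
    return f['cx']-F*q[0]/q[2], f['cy']+F*q[1]/q[2]
E
python3 - <<'E'
from h import *
import pickle
F={}
for n in ['scene','top','wrist']:
    f=grab(n,n+'0.png');F[n]=f
    print(n,{k:np.round(v,3).tolist() if not isinstance(v,str) else v for k,v in f.items() if k!='pixels'})
pickle.dump(F,open('f0.pkl','wb'))
print(ctrl.state())
E
```

```text
pics
scene {'fovy': 50.962, 'cx': 320.393, 'cy': 240.942, 'position': [-329.136, 300.986, 754.289], 'rotation': [0.583, -0.929, -1.823]}
top {'fovy': 47.36, 'cx': 315.655, 'cy': 239.509, 'position': [264.186, -90.966, 1262.823], 'rotation': [0.154, -0.144, -1.556]}
wrist {'fovy': 64.622, 'cx': 313.518, 'cy': 235.41, 'position': [250.897, -466.089, 385.343], 'rotation': [-0.233, 0.164, -1.203]}
{'t': 0.15, 'joint_pos': array([-1.35703115e+00,  3.42556645e-01,  1.52477992e+00, -1.61795187e-05,
        1.27537894e+00, -1.46027649e-01]), 'joint_velocities': array([-0.00025099, -0.00142503, -0.00604916, -0.00039738,  0.00025965,
       -0.00156113]), 'joint_efforts': array([ 1.54708356e-03, -4.31468153e+01, -2.44354409e+01,  7.18034827e-02,
        5.37146232e-02, -9.20388561e-05]), 'ee_pos': array([ 184.79884539, -491.16686505,  291.71386377]), 'ee_rot': array([-2.58245264e+00,  1.78767888e+00,  1.30497212e-03]), 'contact_force': array([-0.17804835,  0.60829094, -0.3811728 ]), 'torque': array([-0.01923232,  0.02384106, -0.00866882]), 'finger_gap': 1.0002819153692724}
```

View pics/scene0.png

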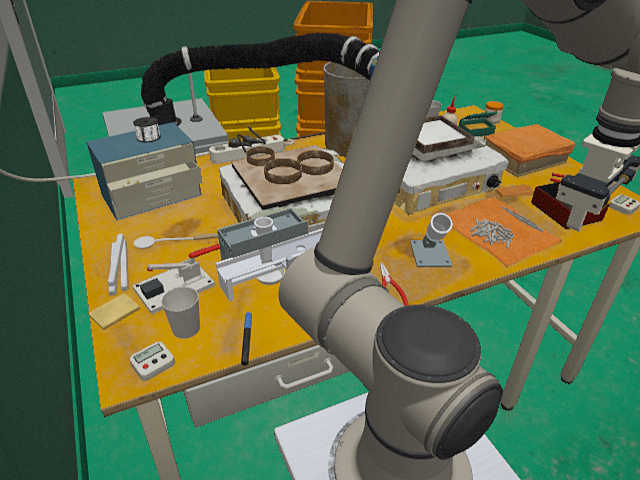

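View pics/top0.png

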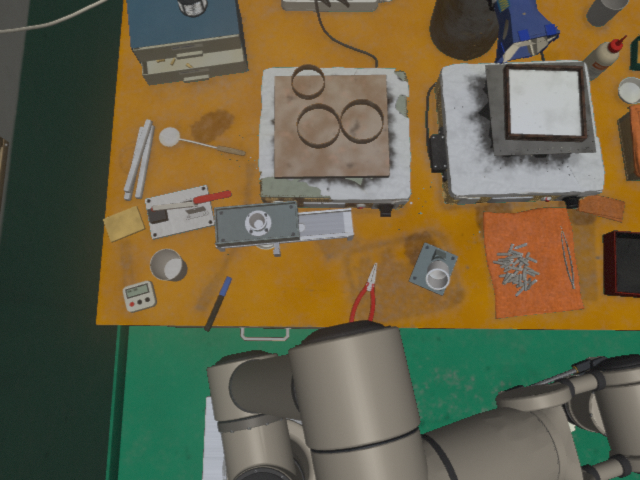

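```bash
python3 - <<'E'
import cv2,numpy as np
T=cv2.imread('pics/top0.png');S=cv2.imread('pics/scene0.png')
c=lambda I,x,y,w,h:cv2.resize(I[y:y+h,x:x+w],(400,300),interpolation=cv2.INTER_CUBIC)
cv2.imwrite('pics/comp1.png',np.vstack([np.hstack([c(T,205,190,100,75),c(T,395,238,80,60)]),np.hstack([c(S,210,205,100,75),c(S,400,210,80,60)])]))
E
```

```text
(no output)
```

View pics/comp1.png

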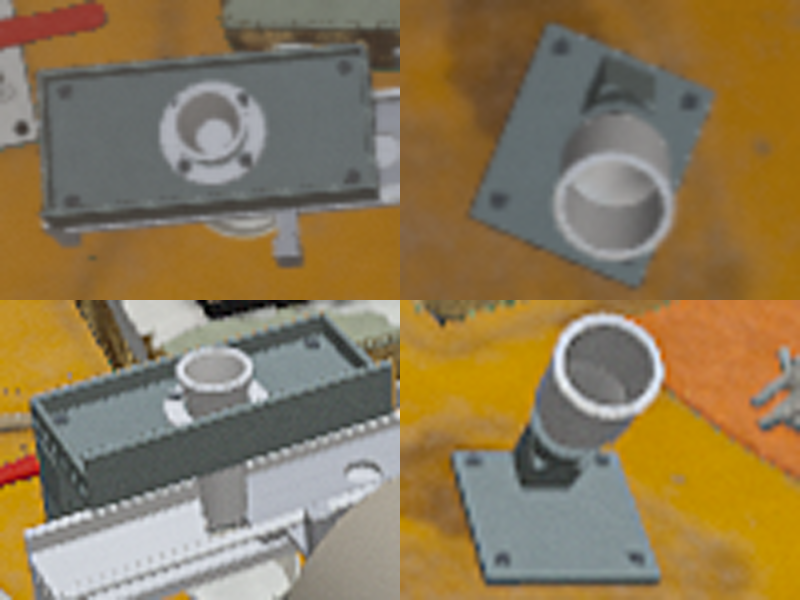

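```bash
python3 - <<'E'
from h import *
import pickle
F=pickle.load(open('f0.pkl','rb'));T=F['top'];S=F['scene']
print('socket',tri([(T,257.5,220.5),(S,263.5,222.5)]))
print('hopmouth',tri([(T,437.8,279.6),(S,441.6,223.2)]))
c=[onz(T,*p,8) for p in [(425,242.4),(457.8,257),(443,295),(409,280.6)]]
print('rest',np.round(c,1),np.mean(c,0),[np.linalg.norm(c[i]-c[i-1]) for i in range(4)])
cs=[onz(S,*p,8) for p in [(410.6,240.2),(444.2,240.2),(451.8,265.8),(416.8,265.8)]]
print('restS',np.round(cs,1),np.mean(cs,0))
for p in [(214,208),(292,202),]: print('deck back rim z144',onz(T,*p,144))
for p in [(216.2,245),(300,237.5)]: print('front rim z157',onz(T,*p,157))
print('tab',onz(T,276.8,252.5,88))
E
```

```text
socket (array([517.90939934,  39.45499965, 152.2329487 ]), [np.float64(0.7006247651667248), np.float64(0.7006247651666406)])
hopmouth (array([ 401.99777807, -338.45860678,  120.25486515]), [np.float64(0.829538091705365), np.float64(0.8295380917055671)])
rest [[ 501.8 -336.5    8. ]
 [ 468.1 -411.5    8. ]
 [ 379.7 -374.3    8. ]
 [ 412.  -297.3    8. ]] [ 440.40682431 -354.88169656    8.        ] [np.float64(97.94339592935853), np.float64(82.22463975734918), np.float64(95.86703454223729), np.float64(83.48903885844493)]
restS [[ 500.2 -334.4    8. ]
 [ 466.4 -412.1    8. ]
 [ 374.9 -368.     8. ]
 [ 408.  -292.3    8. ]] [ 437.35919469 -351.6982644     8.        ]
deck back rim z144 [545.62556476 132.34670933 144.        ]
deck back rim z144 [560.16504086 -31.85247394 144.        ]
front rim z157 [464.07671086 121.6416105  157.        ]
front rim z157 [481.41507313 -50.43123662 157.        ]
tab [461.21137308   2.08829622  88.        ]
```

```bash
cat >> h.py <<'E'
def pose(yaw,lean,flip=-1):
    """tool orientation: z = lean forward of down in heading yaw, jaw x along flip*left"""
    xs=np.array([np.cos(yaw),np.sin(yaw),0]);ys=np.array([-xs[1],xs[0],0])
    a=np.sin(lean)*xs-np.array([0,0,np.cos(lean)]);x=flip*ys
    return np.c_[x,np.cross(a,x),a]
def togo(Rt,tcp):
    s=ctrl.state();R0=R.from_rotvec(s['ee_rot'])
    w=(R.from_matrix(Rt)*R0.inv()).as_rotvec()
    return np.round(np.array(tcp)-s['ee_pos'],1),np.round(w,4),np.degrees(np.linalg.norm(w)).round(1)
E
python3 - <<'E'
from h import *
Rt=pose(.1,np.radians(33)); g=np.array([463,2,76.]); t=g-47*Rt[:,2]
print(Rt[:,2],t, togo(Rt,t), togo(Rt,t+[-25,0,80]))
E
```

```text
[ 0.54191811  0.05437318 -0.83867057] [437.5298489   -0.55553926 115.41751669] (array([ 252.7,  490.6, -176.3]), array([ 0.1305, -0.5625, -0.2529]), np.float64(36.1)) (array([227.7, 490.6, -96.3]), array([ 0.1305, -0.5625, -0.2529]), np.float64(36.1))
```

Emit:
send_rows(commands=[[0,20,50,10,0.02,-0.05,-0.02],[0,45,105,20,0.03,-0.11,-0.05],[0,70,160,20,0.05,-0.18,-0.08],[0,95,215,20,0.06,-0.25,-0.11],[0,120,270,10,0.08,-0.32,-0.14],[0,145,325,0,0.09,-0.39,-0.17],[0,170,380,-20,0.105,-0.45,-0.2],[0,195,435,-50,0.12,-0.51,-0.23],[0,227,490,-80,0.1305,-0.5625,-0.2529],[0,227,490,-95,0.1305,-0.5625,-0.2529],[0,227,490,-95,0.1305,-0.5625,-0.2529]])

```text
t: 1.52
ee_pos: [411.2, 0.1, 195.9]
ee_rot: [-1.98, 1.787, -0.525]
contact_force: [0.2, -0.2, -0.0]
finger_gap: 1.002
```

```bash
python3 - <<'E'
from h import *
import pickle
W=grab('wrist','w1.png');T=grab('top','t1.png');pickle.dump((W,T),open('f1.pkl','wb'))
s=ctrl.state();print(s['t'],s['ee_pos'],s['joint_pos'],s['contact_force'])
for X in [(463,2,88),(517,39,154)]: print(proj(W,X))
E
```

```text
1.625 [412.07894034  -1.7772953  197.67170123] [-0.336077    0.10070838  2.32554242  0.91289819  0.2934952   0.30670781] [ 0.6824923  -0.87893138 -0.3196631 ]
(np.float64(319.9192904603249), np.float64(280.0643825536777))
(np.float64(256.09056553787025), np.float64(135.8589288632195))
```

View pics/w1.png

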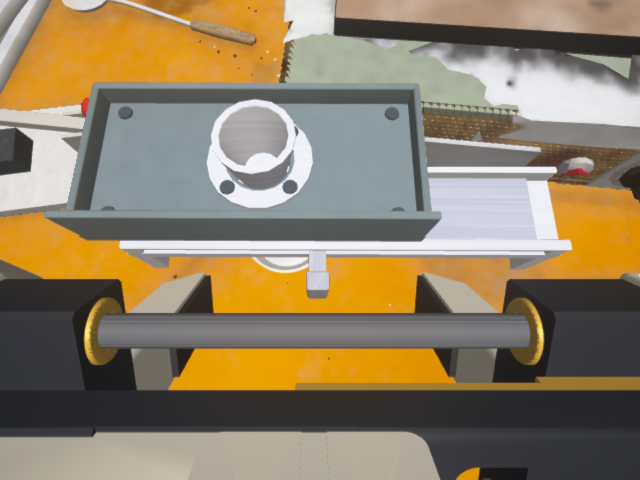

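```bash
cat >> h.py <<'E'
from scipy.optimize import least_squares
def fk(q,p):
    L1,L2,h,Lt,d,r0=p
    u=lambda t:np.array([np.sin(t),0,np.cos(t)])
    Rz=R.from_euler('z',q[0]).as_matrix()
    A=R.from_euler('zyzyz',[q[0],q[1]+q[2],q[3],q[4],q[5]])
    w=Rz@(np.array([r0,d,h])+L1*u(q[1])+L2*u(q[1]+q[2]))
    a=A.as_matrix()
    return w+Lt*a[:,2],a
E
python3 - <<'E'
from h import *
s=ctrl.state();Q=[[-1.357031,.3425566,1.52478,0,1.275379,-.146028],s['joint_pos']]
P=[np.array([184.8,-491.17,291.7]),s['ee_pos']]
for q in Q: print(np.round(fk(q,[450,384,175,195,76,0])[1],3).tolist())
print(R.from_rotvec(s['ee_rot']).as_matrix().round(3).tolist())
f=lambda p:np.concatenate([fk(q,np.r_[p,0])[0]-t for q,t in zip(Q,P)])
o=least_squares(f,[450,384,175,195,76]);print(o.x,o.fun)
p=np.r_[o.x,0];np.save('p.npy',p)
for lean in (29,30,31,33,35):
  for dz in (0,80):
    Rt=pose(.1,np.radians(lean));t=np.array([463,2,76])-47*Rt[:,2]+[-dz*.3,0,dz]
    g=lambda q:np.r_[(fk(q,p)[0]-t)/100,(fk(q,p)[1]-Rt).ravel()]
    r=least_squares(g,s['joint_pos']);print(lean,dz,r.cost.round(5),r.x.round(3))
E
```

```text
Traceback (most recent call last):
  File "h.py", line 40, in fk
    A=R.from_euler('zyzyz',[q[0],q[1]+q[2],q[3],q[4],q[5]])
  File "scipy/spatial/transform/_rotation.pyx", line 1413, in scipy.spatial.transform._rotation.Rotation.from_euler
ValueError: Expected axis specification to be a non-empty string of upto 3 characters, got zyzyz
```

```bash
sed -i "s/A=R.from_euler.*/A=R.from_euler('ZYZ',[q[0],q[1]+q[2],q[3]])*R.from_euler('YZ',[q[4],q[5]])/" h.py
cat > k.py <<'E'
from h import *
s=ctrl.state();Q=[[-1.357031,.3425566,1.52478,0,1.275379,-.146028],s['joint_pos']]
P=[np.array([184.8,-491.17,291.7]),s['ee_pos']]
for q in Q: print(np.round(fk(q,[450,384,175,195,76,0])[1],3).tolist())
print(R.from_rotvec(s['ee_rot']).as_matrix().round(3).tolist())
f=lambda p:np.concatenate([fk(q,np.r_[p,0])[0]-t for q,t in zip(Q,P)])
o=least_squares(f,[450,384,175,195,76]);print(o.x,o.fun)
p=np.r_[o.x,0];np.save('p.npy',p)
for lean in (29,30,31,33,35):
  for dz in (0,80):
    Rt=pose(.1,np.radians(lean));t=np.array([463,2,76])-47*Rt[:,2]+[-dz*.3,0,dz]
    g=lambda q:np.r_[(fk(q,p)[0]-t)/100,(fk(q,p)[1]-Rt).ravel()]
    r=least_squares(g,s['joint_pos']);print(lean,dz,r.cost.round(5),r.x.round(3))
E
python3 k.py
```

```text
[[-0.352, 0.936, -0.0], [0.936, 0.352, 0.001], [0.001, 0.0, -1.0]]
[[-0.099, 0.834, 0.542], [0.995, 0.084, 0.053], [-0.001, 0.545, -0.839]]
[[0.099, -0.834, 0.542], [-0.995, -0.084, 0.053], [0.001, -0.545, -0.839]]
[570.73822701 342.11427404  74.25948169 221.00921269  80.01189427] [ 3.41614472  1.30587528 -0.84215168  0.1276061  -3.87424447  0.84215168]
29 0 0.0 [-0.275  0.31   2.377  4.833 -0.18  -0.454]
29 80 4.0 [-0.314  0.11   2.321  0.91   0.279  0.327]
30 0 0.0 [-0.28   0.311  2.391  4.985 -0.194 -0.61 ]
30 80 4.0 [-0.314  0.109  2.323  0.916  0.279  0.321]
31 0 0.0 [-0.284  0.312  2.406 -1.168 -0.211 -0.744]
31 80 4.0 [-0.315  0.109  2.325  0.921  0.278  0.314]
33 0 0.0 [-0.294  0.315  2.434 -0.968 -0.257 -0.954]
33 80 4.0 [-0.317  0.108  2.33   0.933  0.277  0.3  ]
35 0 0.0 [-0.304  0.321  2.463 -0.829 -0.311 -1.103]
35 80 0.0 [-0.33   0.106  2.357  1.145  0.266 -3.061]
```

```bash
sed -i "s/A=R.from_euler.*/A=R.from_euler('ZYZ',[q[0],q[1]+q[2],q[3]])*R.from_euler('YZ',[q[4],q[5]+np.pi])/" h.py
cat >> h.py <<'E'
LO=np.array([-2.53,-.77,.04,-1,.05,-3.11]);HI=np.array([2.53,2.02,2.7,4.14,2.66,3.11])
def ik(Rt,t,seeds=None):
    p=np.load('p.npy');best=None
    for q0 in ([-.3,.3,2.3,.6,.4,.5],[-.3,.3,2.3,2.2,.4,2]) if seeds is None else seeds:
        g=lambda q:np.r_[(fk(q,p)[0]-t)/100,(fk(q,p)[1]-Rt).ravel()]
        r=least_squares(g,q0,bounds=(LO,HI))
        if best is None or r.cost<best.cost: best=r
    return best.x.round(3),best.cost.round(5)
E
python3 - <<'E'
from h import *
W=__import__('pickle').load(open('f1.pkl','rb'))[0]
print('tab@88',onz(W,317.5,281,88),'socket@156',onz(W,254,137,156))
g0=np.array([462,2,77.])
for lean in (33,35,37):
  for y in (0,25,50):
    Rt=pose(.1,np.radians(lean));print(lean,y,*ik(Rt,g0+[-.1*y,y,0]-47*Rt[:,2]))
print('path')
s=ctrl.state()
for yaw,lean,off in [(.1,33,(-25,0,80)),(.3,33,(-25,0,80)),(.5,33,(-25,0,80)),(.5,35,(-25,0,50)),(.5,35,(-25,0,30)),(.3,35,(-25,0,30)),(.1,35,(-25,0,30)),(.1,35,(-20,0,30)),(.1,35,(0,0,0))]:
    Rt=pose(yaw,np.radians(lean));print(yaw,lean,off,*ik(Rt,g0+off-47*Rt[:,2]))
E
```

```text
tab@88 [462.28760166   3.38885794  88.        ] socket@156 [515.07665646  39.41888873 156.        ]
33 0 [-0.295  0.312  2.435  2.163  0.255 -0.944] 0.0
33 25 [-0.218  0.309  2.441  2.319  0.234 -1.031] 0.0
33 50 [-0.138  0.308  2.442  2.493  0.214 -1.135] 0.0
35 0 [-0.305  0.317  2.463  2.304  0.309 -1.095] 0.0
35 25 [-0.226  0.314  2.47   2.452  0.293 -1.172] 0.0
35 50 [-0.144  0.314  2.471  2.609  0.277 -1.257] 0.0
37 0 [-0.315  0.324  2.492  2.404  0.369 -1.206] 0.0
37 25 [-0.234  0.322  2.499  2.54   0.356 -1.27 ] 0.0
37 50 [-0.151  0.321  2.501  2.683  0.344 -1.337] 0.0
path
0.1 33 (-25, 0, 80) [-0.321  0.103  2.332  0.928  0.281  0.303] 0.0
0.3 33 (-25, 0, 80) [-0.407  0.117  2.315  0.988  0.437  0.007] 0.0
0.5 33 (-25, 0, 80) [-0.472  0.142  2.281  0.951  0.586 -0.18 ] 0.0
0.5 35 (-25, 0, 50) [-0.494  0.201  2.365  1.206  0.54  -0.481] 0.0
0.5 35 (-25, 0, 30) [-0.494  0.245  2.404  1.343  0.516 -0.639] 0.0
0.3 35 (-25, 0, 30) [-0.425  0.223  2.445  1.592  0.39  -0.65 ] 0.0
0.1 35 (-25, 0, 30) [-0.332  0.211  2.466  1.959  0.263 -0.762] 0.0
0.1 35 (-20, 0, 30) [-0.326  0.217  2.454  1.95   0.258 -0.748] 0.0
0.1 35 (0, 0, 0) [-0.305  0.317  2.463  2.304  0.309 -1.095] 0.0
```

```bash
python3 - <<'E'
from h import *
g0=np.array([462,3,77.])
for yaw,lean,off in [(.5,33,(-40,0,80)),(.5,38,(-40,0,50)),(.5,38,(-40,0,40)),(.3,38,(-40,0,40)),(.1,38,(-40,0,40)),(.1,38,(-20,0,20)),(.1,37,(0,0,0))]:
    Rt=pose(yaw,np.radians(lean));t=g0+off-47*Rt[:,2];print(yaw,lean,off,*ik(Rt,t),*togo(Rt,t))
E
```

```text
0.5 33 (-40, 0, 80) [-0.493  0.118  2.312  0.956  0.592 -0.205] 0.0 [-12.5  -7.5  -1.3] [1.000e-03 4.000e-04 4.007e-01] 23.0
0.5 38 (-40, 0, 50) [-0.55   0.187  2.435  1.339  0.581 -0.667] 0.0 [-15.5  -9.1 -33.6] [ 0.0269 -0.0835  0.4005] 23.5
0.5 38 (-40, 0, 40) [-0.55   0.211  2.455  1.407  0.572 -0.747] 0.0 [-15.5  -9.1 -43.6] [ 0.0269 -0.0835  0.4005] 23.5
0.3 38 (-40, 0, 40) [-0.474  0.185  2.499  1.681  0.448 -0.778] 0.0 [-17.7  -3.8 -43.6] [ 0.0184 -0.0854  0.2006] 12.5
0.1 38 (-40, 0, 40) [-0.367  0.172  2.523  2.079  0.323 -0.91 ] 0.0 [-18.9   1.9 -43.6] [ 0.0098 -0.0866  0.0007] 5.0
0.1 38 (-20, 0, 20) [-0.34   0.252  2.518  2.297  0.359 -1.114] 0.0 [  1.1   1.9 -63.6] [ 0.0098 -0.0866  0.0007] 5.0
0.1 37 (0, 0, 0) [-0.312  0.324  2.493  2.409  0.368 -1.208] 0.0 [ 21.8   2.  -83.1] [ 0.008  -0.0692  0.0007] 4.0
```

Emit:
send_rows(commands=[[0,-6,-4,-1,0,0,0.18],[0,-12,-7,-2,0,0,0.35],[0,-14,-8,-15,0.013,-0.04,0.4],[0,-15.5,-9,-35,0.027,-0.08,0.4],[0,-15.5,-9,-43.6,0.027,-0.0835,0.4],[0,-17,-6,-43.6,0.022,-0.085,0.28],[0,-18,-3,-43.6,0.016,-0.086,0.15],[0,-18.9,2,-43.6,0.01,-0.0866,0.0],[0,-18.9,2,-43.6,0.01,-0.0866,0.0]])

```text
t: 2.75
ee_pos: [393.6, -0.3, 155.1]
ee_rot: [-1.912, 1.737, -0.602]
contact_force: [0.6, -0.6, 0.5]
finger_gap: 1.002
```

```bash
python3 - <<'E'
from h import *
s=ctrl.state();print(s['t'],s['joint_pos'],s['contact_force'])
Rt=pose(.1,np.radians(37))
for g in [(442,3,97),(462,3,77)]: print(togo(Rt,np.array(g)-47*Rt[:,2]))
f=grab('wrist','w2.png');print(proj(f,(462,3,88)))
I=f['pixels'][150:400,150:490,::-1];cv2.imwrite('pics/w2c.png',cv2.resize(I,None,fx=2,fy=2))
E
```

```text
2.75 [-0.38929076  0.2154698   2.49128487  2.09219085  0.338508   -0.93957577] [ 0.59938671 -0.5729713   0.47707306]
(array([ 20.3,   0.4, -20.5]), array([-0.0017,  0.021 ,  0.0045]), np.float64(1.2))
(array([ 40.3,   0.4, -40.5]), array([-0.0017,  0.021 ,  0.0045]), np.float64(1.2))
(np.float64(320.26253104283734), np.float64(248.74470453656693))
```

View pics/w2c.png

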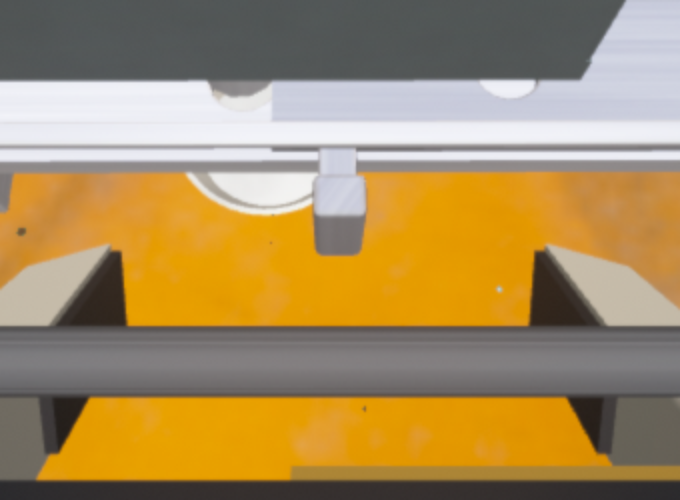

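Emit:
send_rows(commands=[[0,20,0.4,-20.5,0,0.02,0],[0,40,0.4,-40.5,0,0.02,0],[0,40,0.4,-40.5,0,0.02,0],[0.6,40,0.4,-40.5,0,0.02,0],[0.8,40,0.4,-40.5,0,0.02,0],[0.95,40,0.4,-40.5,0,0.02,0],[0.95,40,0.4,-40.5,0,0.02,0],[0.95,40,0.4,-40.5,0,0.02,0]], force=25)

```text
t: 3.8
ee_pos: [432.9, 1.1, 113.3]
ee_rot: [-1.929, 1.748, -0.58]
contact_force: [-0.5, -0.1, -0.8]
finger_gap: 0.505
```

Emit:
send_rows(commands=[[0.95,0,0,0,0,0,0],[0.95,0,0,0,0,0,0],[0.95,0,0,0,0,0,0],[0.95,0,0,0,0,0,0],[0.95,0,0,0,0,0,0],[0.95,0,0,0,0,0,0]])

```text
t: 4.55
ee_pos: [432.9, 1.0, 113.1]
ee_rot: [-1.929, 1.748, -0.58]
contact_force: [1.9, -2.4, -1.8]
finger_gap: 0.148
```

Emit:
send_rows(commands=[[0.95,-0.5,5,0,0,0,0],[0.95,-1,10,0,0,0,0],[0.95,-1.3,13,0,0,0,0],[0.95,-1.3,13,0,0,0,0]])

```text
t: 5.05
ee_pos: [431.6, 14.6, 113.1]
ee_rot: [-1.93, 1.746, -0.579]
contact_force: [1.8, -1.8, -3.4]
finger_gap: 0.154
```

Emit:
send_rows(commands=[[0.95,-0.2,2,0,0,0,0],[0.95,-0.3,3,0,0,0,0],[0.95,-0.3,3,0,0,0,0]])

```text
t: 5.42
ee_pos: [431.4, 17.2, 113.1]
ee_rot: [-1.93, 1.747, -0.58]
contact_force: [3.3, -0.9, -2.6]
finger_gap: 0.15
```

Emit:
send_rows(commands=[[0.95,-0.2,2,0,0,0,0],[0.95,-0.3,3,0,0,0,0],[0.95,-0.3,3,0,0,0,0]])

```text
t: 5.8
ee_pos: [431.0, 20.4, 113.1]
ee_rot: [-1.93, 1.747, -0.579]
contact_force: [2.9, 2.1, -4.9]
finger_gap: 0.154
```

Emit:
send_rows(commands=[[0.95,-0.1,1,0,0,0,0],[0.95,-0.2,1.5,0,0,0,0],[0.95,-0.2,1.5,0,0,0,0]])

```text
t: 6.18
ee_pos: [430.9, 21.5, 113.1]
ee_rot: [-1.929, 1.748, -0.58]
contact_force: [3.7, 0.7, -7.0]
finger_gap: 0.149
```

Emit:
send_rows(commands=[[0.95,-0.1,1,0,0,0,0],[0.95,-0.2,1.5,0,0,0,0],[0.95,-0.2,1.5,0,0,0,0]])

```text
t: 6.55
ee_pos: [430.7, 23.6, 113.1]
ee_rot: [-1.93, 1.746, -0.579]
contact_force: [5.0, 5.1, -7.5]
finger_gap: 0.151
```

```bash
python3 - <<'E'
from h import *
for i in range(3):
    grab('wrist');s=ctrl.state();print(s['t'],s['ee_pos'].round(2),s['contact_force'].round(2),s['torque'].round(2),s['joint_pos'][4])
E
```

```text
6.6 [430.71  23.56 113.12] [ 5.81  4.22 -7.71] [0.41 0.37 0.33] 0.35914900144336104
6.65 [430.71  23.56 113.1 ] [ 4.34  4.98 -6.61] [0.4  0.41 0.39] 0.35911619142926476
6.7 [430.7   23.57 113.11] [ 4.1   4.51 -7.33] [0.46 0.43 0.36] 0.3591169340701885
```

Emit:
send_rows(commands=[[0.95,-0.1,1,0,0,0,0],[0.95,-0.1,1.5,0,0,0,0],[0.95,-0.1,1.5,0,0,0,0]])

```text
t: 7.08
ee_pos: [430.6, 24.8, 113.1]
ee_rot: [-1.93, 1.747, -0.58]
contact_force: [5.1, 2.6, -7.6]
finger_gap: 0.155
```

Emit:
send_rows(commands=[[0.95,-0.1,1,0,0,0,0],[0.95,-0.1,1.5,0,0,0,0],[0.95,-0.1,1.5,0,0,0,0]])

```text
t: 7.45
ee_pos: [430.6, 25.5, 113.1]
ee_rot: [-1.928, 1.75, -0.58]
contact_force: [3.9, -4.8, -6.8]
finger_gap: 0.152
```

Emit:
send_rows(commands=[[0.95,0,-0.4,0,0,0,0],[0.5,0,-0.4,0,0,0,0],[0.3,0,-0.4,0,0,0,0],[0.2,0,-0.4,0,0,0,0],[0,0,-0.4,0,0,0,0],[0,0,-0.4,0,0,0,0],[0,0,-0.4,0,0,0,0],[0,0,-0.4,0,0,0,0],[0,-15,-0.4,16,0,0,0],[0,-40,-0.4,40,0,0,0],[0,-40,-0.4,40,0,0,0]])

```text
t: 8.82
ee_pos: [389.5, 25.3, 153.4]
ee_rot: [-1.928, 1.745, -0.583]
contact_force: [0.3, -0.5, -0.3]
finger_gap: 0.996
```

```bash
python3 - <<'E'
from h import *
f=grab('wrist','w3.png');s=ctrl.state();print(s)
I=f['pixels'][150:400,150:490,::-1];cv2.imwrite('pics/w3c.png',cv2.resize(I,None,fx=2,fy=2))
E
```

```text
{'t': 8.875, 'joint_pos': array([-0.28497865,  0.21220664,  2.48776976,  2.19382044,  0.2830682 ,
       -0.95363163]), 'joint_velocities': array([ 0.00544494,  0.04373519, -0.02745989,  0.03674856, -0.00271321,
       -0.02116833]), 'joint_efforts': array([  0.12127499, -24.01727378, -10.13653904,  -0.06628122,
         2.33843409,   0.44127113]), 'ee_pos': array([390.44486809,  24.92913939, 153.02112593]), 'ee_rot': array([-1.92746678,  1.74628925, -0.58286663]), 'contact_force': array([ 0.07395422, -0.15060362, -0.59066768]), 'torque': array([ 0.01078753,  0.38501481, -0.01411771]), 'finger_gap': 1.001837938225634}
```

View pics/w3c.png

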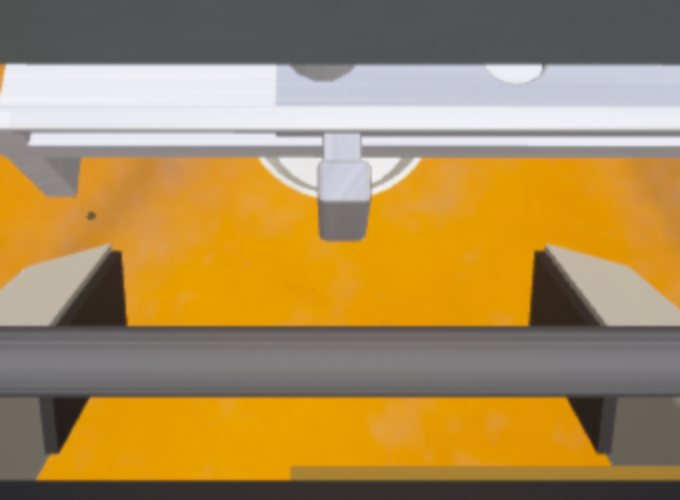

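```bash
python3 - <<'E'
from h import *
import pickle
f=grab('wrist');print('tab now',onz(f,322,240,88))
gh=np.array([414.6,-344,98.2]);Rh=pose(-.408,np.radians(32));tp=gh-47*Rh[:,2]
sd=[[-.8,.3,2,.9,.5,0],[-.8,.3,2,.3,.8,0],[-.8,.3,2,2,.4,-1]]
for d in (0,40,100): print('hop',d,*ik(Rh,tp-d*Rh[:,2],sd),*togo(Rh,tp-d*Rh[:,2]))
for yaw,lean,t in [(.5,38,(380,15,155)),(.5,33,(385,10,230)),(.3,33,(385,-60,270)),(0,32,(380,-170,270))]:
    Rt=pose(yaw,np.radians(lean));print(*ik(Rt,t),*togo(Rt,t))
E
```

```text
tab now [461.06392694  27.9324525   88.        ]
hop 0 [-0.991  0.364  2.177  1.197  0.319 -0.118] 0.0 [   0.9 -359.   -14.6] [ 0.0114  0.0871 -0.5064] 29.4
hop 40 [-1.021  0.28   2.169  0.972  0.378  0.095] 0.0 [ -18.5 -350.6   19.4] [ 0.0114  0.0871 -0.5064] 29.4
hop 100 [-1.074  0.16   2.138  0.743  0.505  0.306] 0.0 [ -47.7 -338.    70.2] [ 0.0114  0.0871 -0.5064] 29.4
[-0.497  0.179  2.504  1.476  0.546 -0.773] 0.0 [-10.8  -9.9   2.4] [ 0.0032 -0.0178  0.4012] 23.0
[-0.455  0.032  2.274  0.824  0.651 -0.01 ] 0.0 [ -5.8 -14.9  77.4] [-0.0227  0.0662  0.4011] 23.3
[-0.623 -0.017  2.175  0.7    0.74   0.178] 0.0 [ -5.8 -84.9 117.4] [-0.0159  0.0677  0.2012] 12.2
[-0.832  0.029  2.122  0.651  0.703  0.294] 0.0 [ -10.8 -194.9  117.4] [-0.0065  0.0867 -0.0986] 7.5
```

Emit:
send_rows(commands=[[0,-5,-5,2,0,0,0.18],[0,-11,-10,2,0,-0.02,0.36],[0,-9,-12,40,-0.01,0.02,0.4],[0,-6,-15,77,-0.02,0.066,0.4],[0,-6,-60,110,-0.02,0.067,0.28],[0,-6,-110,117,-0.016,0.07,0.12],[0,-10,-170,117,-0.007,0.08,-0.05],[0,-25,-230,110,0,0.087,-0.2],[0,-40,-290,90,0.01,0.087,-0.36],[0,-48,-338,70,0.0114,0.087,-0.506],[0,-48,-338,70,0.0114,0.087,-0.506],[0,-48,-338,70,0.0114,0.087,-0.506]])

```text
t: 10.42
ee_pos: [342.5, -312.9, 221.3]
ee_rot: [-1.516, 2.305, -0.655]
contact_force: [0.2, 0.1, 0.5]
finger_gap: 1.004
```

```bash
python3 - <<'E'
from h import *
import pickle
f=grab('wrist','w4.png');s=ctrl.state();print(s['t'],s['ee_pos'],s['joint_pos'])
pickle.dump(f,open('f4.pkl','wb'))
print(proj(f,(402,-338.5,120.3)))
E
```

```text
10.475 [ 342.56619338 -312.22061434  221.79091191] [-1.09577796  0.15617418  2.14019743  0.74598312  0.52178461  0.28480289]
(np.float64(313.99188268428276), np.float64(252.85293636934838))
```

View pics/w4.png

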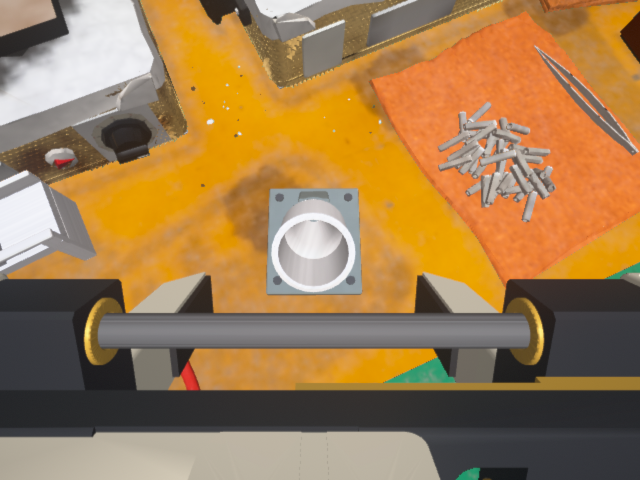

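```bash
python3 - <<'E'
from h import *
Rh=pose(-.408,np.radians(32));tp=np.array([414.6,-344,98.2])-47*Rh[:,2]
for d in (0,50): print(togo(Rh,tp-d*Rh[:,2]))
E
```

```text
(array([ 49.2, -21.9, -83.7]), array([-0.0035, -0.0007, -0.0026]), np.float64(0.3))
(array([ 24.9, -11.4, -41.3]), array([-0.0035, -0.0007, -0.0026]), np.float64(0.3))
```

Emit:
send_rows(commands=[[0,12,-6,-20,0,0,0],[0,25,-11.4,-41,0,0,0],[0,37,-16.6,-62,0,0,0],[0,49,-21.9,-83.5,0,0,0],[0,49,-21.9,-83.5,0,0,0],[0,49,-21.9,-83.5,0,0,0]])

```text
t: 11.22
ee_pos: [391.5, -334.0, 139.7]
ee_rot: [-1.518, 2.304, -0.66]
contact_force: [0.5, 0.6, 1.0]
finger_gap: 1.001
```

```bash
python3 - <<'E'
from h import *
Rh=pose(-.408,np.radians(32));tp=np.array([414.6,-344,98.2])-47*Rh[:,2]
f=grab('wrist');print(togo(Rh,tp),ctrl.state()['contact_force'])
E
```

```text
(array([ 0.4,  0.1, -1.9]), array([-0.0002,  0.0003, -0.0023]), np.float64(0.1)) [ 0.52703113  0.19415774 -0.10011917]
```

Emit:
send_rows(commands=[[0.3,0,0,0,0,0,0],[0.5,0,0,0,0,0,0],[0.6,0,0,0,0,0,0],[0.7,0,0,0,0,0,0],[0.7,0,0,0,0,0,0],[0.7,0,0,0,0,0,0],[0.7,0,0,0,0,0,0],[0.7,0,0,0,0,0,0]], force=25)

```text
t: 12.28
ee_pos: [391.3, -334.3, 138.9]
ee_rot: [-1.517, 2.305, -0.658]
contact_force: [1.3, 3.0, 0.8]
finger_gap: 0.498
```

Emit:
send_rows(commands=[[0.7,-2.5,1,4,0,0,0],[0.7,-7,3,12,0,0,0],[0.7,-14,6,25,0,0,0],[0.7,-22,9.5,38,0,0,0],[0.7,-31,13.5,54,0,0,0],[0.7,-31,13.5,110,0,0,0],[0.7,-31,13.5,160,0,0,0],[0.7,-31,13.5,160,0,0,0]])

```text
t: 13.28
ee_pos: [360.5, -322.9, 303.2]
ee_rot: [-1.517, 2.304, -0.673]
contact_force: [0.1, -0.2, -2.1]
finger_gap: 0.501
```

```bash
python3 - <<'E'
from h import *
s=ctrl.state();print(s['ee_pos'],s['joint_pos'],s['finger_gap'],s['contact_force'])
for yaw in (-.3,0,.1):
    Rt=pose(yaw,0);t=[516,39,302];print(yaw,*ik(Rt,t,[[0,.3,1.5,0,1.3,0]]),*togo(Rt,t))
E
```

```text
[ 360.48664931 -322.89217736  303.21757433] [-1.06222128  0.06120562  1.97384221  0.51828539  0.70657622  0.58452168] 0.5005393865676816 [ 0.14491225 -0.15291154 -2.11779717]
-0.3 [-0.08   0.324  1.52  -0.     1.298  1.791] 0.0 [155.5 361.9  -1.2] [0.2011 0.5278 0.1036] 32.9
0 [-0.08   0.324  1.52   0.     1.298  1.491] 0.0 [155.5 361.9  -1.2] [0.1208 0.5554 0.3955] 39.7
0.1 [-0.08   0.324  1.52   0.     1.298  1.391] 0.0 [155.5 361.9  -1.2] [0.0932 0.5628 0.4928] 43.2
```

Emit:
send_rows(commands=[[0.7,15,36,10,0.012,0.055,0.04],[0.7,31,72,20,0.024,0.11,0.08],[0.7,46,108,25,0.036,0.167,0.12],[0.7,62,145,25,0.048,0.222,0.16],[0.7,77,181,25,0.06,0.278,0.2],[0.7,93,217,25,0.072,0.333,0.237],[0.7,108,253,25,0.085,0.389,0.277],[0.7,124,290,25,0.097,0.444,0.316],[0.7,139,326,25,0.109,0.5,0.356],[0.7,155,362,25,0.1208,0.5554,0.3955],[0.7,155,362,25,0.1208,0.5554,0.3955],[0.7,155,362,25,0.1208,0.5554,0.3955]])

```text
t: 14.78
ee_pos: [514.7, 40.3, 322.7]
ee_rot: [2.217, -2.223, -0.017]
contact_force: [0.3, 0.4, -0.3]
finger_gap: 0.5
```

```bash
python3 - <<'E'
from h import *
s=ctrl.state();print(s['ee_pos'],s['joint_pos'],s['finger_gap'],s['contact_force'],s['t'])
print(togo(pose(0,0),[516,39,302]))
f=grab('scene','s5.png');w=grab('wrist','w5.png');t=grab('top')
import pickle;pickle.dump((f,w,t),open('f5.pkl','wb'))
a=f['pixels'][100:300,190:350,::-1];a=cv2.resize(a,(400,500),interpolation=cv2.INTER_CUBIC)
b=w['pixels'][0:400,120:520,::-1];b=cv2.resize(b,(400,400));b=np.vstack([b,np.zeros((100,400,3),np.uint8)])
cv2.imwrite('pics/c5.png',np.hstack([a,b]))
for X in [(516,39,156),(516,39,181),(516,39,302-47-0)]: print(proj(f,X),proj(w,X))
E
```

```text
[514.70060252  40.34458285 322.71204207] [-0.07298955  0.30725204  1.48881151  0.00555953  1.35475723  1.49918962] 0.5002080243343607 [ 0.33017153  0.41364979 -0.32163054] 14.775
(array([  1.3,  -1.3, -20.7]), array([-0.0061, -0.0088,  0.0026]), np.float64(0.6))
(np.float64(264.2359085553746), np.float64(221.50247275481905)) (np.float64(316.7548916210695), np.float64(230.0114530553393))
(np.float64(263.57956483572036), np.float64(211.54180231594063)) (np.float64(316.8125136821633), np.float64(240.05247136080385))
(np.float64(261.5228057130117), np.float64(180.3284316688502)) (np.float64(317.0762897731841), np.float64(286.0171680101158))
```

View pics/c5.png

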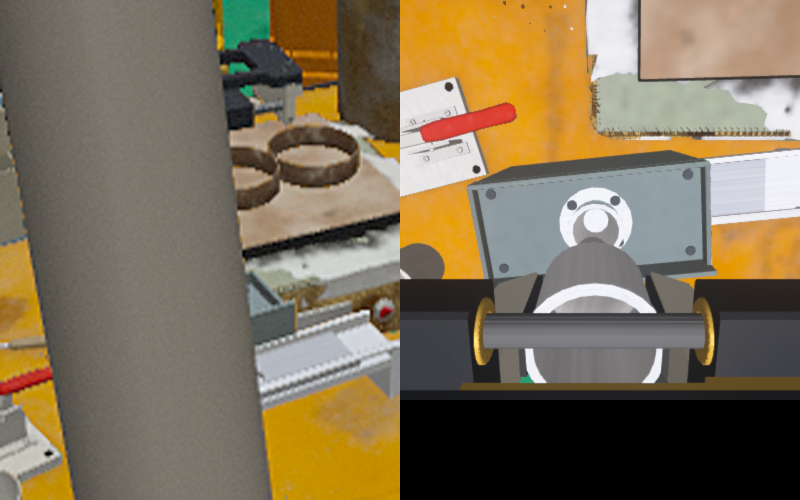

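Emit:
send_rows(commands=[[0.7,1.3,-1.3,-10,-0.006,-0.009,0.003],[0.7,1.3,-1.3,-30,-0.006,-0.009,0.003],[0.7,1.3,-1.3,-42,-0.006,-0.009,0.003],[0.7,1.3,-1.3,-54,-0.006,-0.009,0.003],[0.7,1.3,-1.3,-54,-0.006,-0.009,0.003]])

```text
t: 15.55
ee_pos: [516.1, 39.4, 269.0]
ee_rot: [-2.222, 2.221, 0.0]
contact_force: [0.2, -0.7, -0.4]
finger_gap: 0.495
```

```bash
python3 - <<'E'
from h import *
f=grab('wrist');s=ctrl.state();print(s['ee_pos'],s['contact_force'],s['torque'],togo(pose(0,0),[516,39,255]))
E
```

```text
[516.46371736  39.4745068  269.76348646] [ 1.44816055 -0.54656635 -0.84885614] [0.02898799 0.02630215 0.02615167] (array([ -0.5,  -0.5, -14.8]), array([-0.0004,  0.0015, -0.0004]), np.float64(0.1))
```

Emit:
send_rows(commands=[[0.7,-0.3,-0.3,-5,0,0,0],[0.7,-0.3,-0.3,-10,0,0,0],[0.7,-0.3,-0.3,-10,0,0,0]])

```text
t: 15.98
ee_pos: [516.0, 39.2, 259.6]
ee_rot: [-2.221, 2.22, -0.001]
contact_force: [-0.3, 0.3, -1.6]
finger_gap: 0.496
```

Emit:
send_rows(commands=[[0.7,0,0,-4,0,0,0],[0.7,0,0,-8,0,0,0],[0.7,0,0,-8,0,0,0]])

```text
t: 16.35
ee_pos: [515.8, 39.2, 251.4]
ee_rot: [-2.222, 2.22, -0.0]
contact_force: [-1.0, 0.5, -2.1]
finger_gap: 0.501
```

Depth about 25 mm, still free. Continue in small steps.

Emit:
send_rows(commands=[[0.7,0,0,-2,0,0,0],[0.7,0,0,-4,0,0,0],[0.7,0,0,-4,0,0,0]])

```text
t: 16.73
ee_pos: [515.7, 39.2, 247.8]
ee_rot: [-2.222, 2.22, -0.0]
contact_force: [-4.1, -1.2, 2.4]
finger_gap: 0.497
```

Emit:
send_rows(commands=[[0.7,0,0,-1,0,0,0],[0.7,0,0,-2,0,0,0],[0.7,0,0,-2,0,0,0]])

```text
t: 17.1
ee_pos: [515.8, 39.2, 246.0]
ee_rot: [-2.221, 2.22, -0.001]
contact_force: [-4.0, 0.5, 4.4]
finger_gap: 0.496
```

Emit:
send_rows(commands=[[0.7,-0.8,0,0,0,0,0],[0.7,-0.8,0,-1,0,0,0],[0.7,-0.8,0,-2,0,0,0],[0.7,-0.8,0,-2,0,0,0]])

```text
t: 17.6
ee_pos: [515.2, 39.2, 243.8]
ee_rot: [-2.221, 2.22, -0.001]
contact_force: [-4.7, -1.2, 2.1]
finger_gap: 0.498
```

Emit:
send_rows(commands=[[0.7,0,0,-1,0,0,0],[0.7,0,0,-2,0,0,0],[0.7,0,0,-2,0,0,0]])

```text
t: 17.98
ee_pos: [515.1, 39.2, 241.9]
ee_rot: [-2.221, 2.22, -0.001]
contact_force: [-6.1, -0.6, 3.6]
finger_gap: 0.496
```

Emit:
send_rows(commands=[[0.7,-1,0,0,0,0,0],[0.7,-1.2,0,-1,0,0,0],[0.7,-1.2,0,-2,0,0,0],[0.7,-1.2,0,-2,0,0,0]])

```text
t: 18.48
ee_pos: [514.8, 39.3, 241.2]
ee_rot: [-2.22, 2.218, -0.005]
contact_force: [-4.5, -0.7, 12.1]
finger_gap: 0.5
```

Emit:
send_rows(commands=[[0.4,-0.3,0,0.5,0,0,0],[0.2,-0.3,0,0.5,0,0,0],[0,-0.3,0,0.5,0,0,0],[0,-0.3,0,0.5,0,0,0],[0,-0.3,0,0.5,0,0,0],[0,-0.3,0,0.5,0,0,0],[0,-0.3,0,20,0,0,0],[0,-0.3,0,60,0,0,0],[0,-0.3,0,110,0,0,0],[0,-0.3,0,110,0,0,0]])

```text
t: 19.73
ee_pos: [515.1, 39.2, 353.9]
ee_rot: [-2.217, 2.216, -0.012]
contact_force: [0.4, -0.1, -0.5]
finger_gap: 1.0
```

```bash
python3 - <<'E'
from h import *
s=ctrl.state();print(s['ee_pos'],s['contact_force'],s['t'],s['finger_gap'])
w=grab('wrist','w6.png');t=grab('top','t6.png')
import pickle;pickle.dump((w,t),open('f6.pkl','wb'))
for X in [(515,39,223),(515,39,156)]: print(proj(w,X),proj(t,X))
b=w['pixels'][:,120:520,::-1];b=cv2.resize(b,(500,600))
a=cv2.resize(t['pixels'][180:300,200:260+0,::-1],(300,600))
cv2.imwrite('pics/c6.png',np.hstack([a,b]))
E
```

```text
[515.14551504  39.17418358 353.93159942] [ 0.37042388 -0.10060361 -0.50130346] 19.725 1.0004524577354754
(np.float64(314.14130155937806), np.float64(251.3369444126348)) (np.float64(253.39040088568254), np.float64(213.69401353745147))
(np.float64(314.042297526395), np.float64(226.2825948415618)) (np.float64(257.1740577821871), np.float64(221.3096137886227))
```

View pics/c6.png

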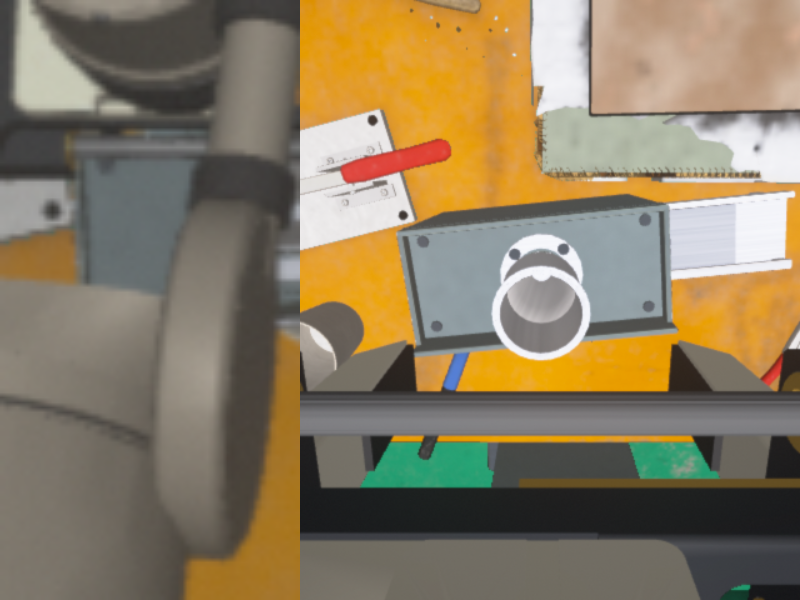

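Emit:
send_rows(commands=[[0,-10,-60,5,0,0,0],[0,-30,-120,5,0,0,0],[0,-50,-180,5,0,0,0],[0,-80,-240,5,0,0,0],[0,-120,-300,5,0,0,0],[0,-180,-350,5,0,0,0],[0,-230,-390,5,0,0,0],[0,-250,-430,5,0,0,0],[0,-250,-430,5,0,0,0]])

```text
t: 20.95
ee_pos: [261.4, -392.7, 353.2]
ee_rot: [-2.215, 2.225, 0.003]
contact_force: [0.1, 0.0, -1.1]
finger_gap: 0.999
```

```bash
python3 - <<'E'
from h import *
import pickle
S=grab('scene','s7.png');T=grab('top','t7.png');pickle.dump((S,T),open('f7.pkl','wb'));print(ctrl.state()['t'])
c=lambda I,x,y,w,h:cv2.resize(I[y:y+h,x:x+w],(400,300),interpolation=cv2.INTER_CUBIC)
I,J=[f['pixels'][:,:,::-1] for f in (T,S)]
cv2.imwrite('pics/c7.png',np.vstack([np.hstack([c(I,205,190,100,75),c(J,210,160,120,90)]),np.hstack([c(I,140,190,240,180),c(J,130,180,240,180)])]))
for X in [(515,39,223),(515,39,156)]: print(proj(S,X),proj(T,X))
E
```

```text
21.05
(np.float64(262.5967822671665), np.float64(194.39111221425372)) (np.float64(253.39040088568254), np.float64(213.69401353745147))
(np.float64(264.3938789182793), np.float64(221.74776466813202)) (np.float64(257.1740577821871), np.float64(221.3096137886227))
```

View pics/c7.png

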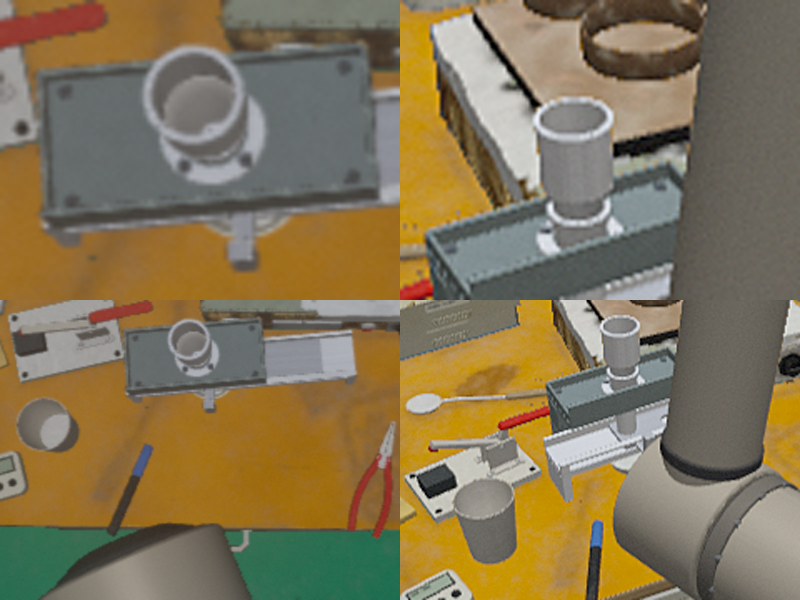

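```bash
python3 - <<'E'
from h import *
import pickle
S,T=pickle.load(open('f7.pkl','rb'))
print(tri([(T,253.5,214.25),(S,262.2,195.4)]),proj(T,(461,28,88)),'tab',onz(T,265.4,252.5,88))
print(ctrl.job_done(),ctrl.state()['t'])
E
```

```text
(array([514.66134335,  39.52412117, 220.812211  ]), [np.float64(0.5475991034285208), np.float64(0.5475991034284777)]) (np.float64(264.9053554656946), np.float64(252.48334670789333)) tab [460.97356357  26.92133652  88.        ]
the job is handed in; nothing more can be done
the job is handed in; nothing more can be done
```

I shut the gate at its next stop, stood the hopper upright in the socket, let go, moved the arm clear, and handed the job in after about 21 of the 58 s.

- **Gate:** I slid it about 25 mm left. The force along its travel first pulled it in (about +5 N), then resisted (about −5 N), which is the sign of the notch. After release the tab stood at about stand y −5.5 mm, inside the allowed −16 to +30.5 mm. The top view after the hopper was placed put it about 1 mm from there. The index pin itself can't be read, so the click is inferred from those forces and from the tab staying put.
- **Hopper:** it met about 12 N of resistance when fully down. After release, two cameras put its mouth centre at (514.7, 39.5, 220.8) mm. That is about 1 mm from the socket's centre and roughly 35 mm below the socket mouth at the lower end, given its 100 mm length. It looks upright in the scene view.
- **Dish and cup:** the arm did not go near either. Both look to be in place in the last pictures, though I did not measure them.
- **Disagreements:** a rough reading from the wrist camera alone hinted the hopper might be about 14 mm lower; the two-camera measurement did not bear that out. I leaned the tool 37° at the tab rather than 30 to 35°, to stay clear of the wrist joint's range limit. I saw no sign of contact with the rim.

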